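# Tip a valve block into the inspection bay and seat it on the stop

### The job

Tip over the aluminium valve block that stands at the open end of the yellow-taped inspection bay by pushing it high on its ported face, so that it falls towards the steel stop and lands lying inside the tape, ported face up. Then slide it along until its leading end sits flush against the stop, and leave it there. Only push it, never pick it up, and leave all the other parts where they are.

Things in the scene. Friction and masses are not known exactly. Their poses are not given: they have to be found in the camera images.
- bay: Inspection bay fixed to the table: flat dark rectangle with flat yellow tape (15 mm wide, 1 mm at most) on three sides and a steel stop bar on the fourth. Origin: centre of the bay at table height; x points along it to the stop, y across, z up. Free area inside the tape: x -85 to +85 mm (stop's face), y -60 to +60 mm. Place and angle vary.
- stop_face (a point): Centre of the stop bar's face that looks into the bay, 15 mm above the table, 85 mm along bay x. The bar is rigid: 24 mm thick (bay x), 110 mm long (bay y), 30 mm high.
- block: Aluminium valve block, about 0.6 kg, 40 (x) by 70 (y) by 110 mm (z), origin at the centre of its foot. It starts upright astride the tape line at the bay's open end, within 7 degrees of the bay's direction and 10 mm of its middle line. Ported face (black bores): its -x face, away from the stop; the plain +x face with a blue stripe looks to the stop.
- block_mid (a point): Centre of the block, 55 mm above the foot; 20 mm above the table once it lies (it is then 40 mm high). Pushed near its top along its +x it tips over its front foot edge with little or no sliding and falls by itself once tilted beyond about 20 degrees.
- block_foot (a point): Centre of the block's foot face (40 x 70 mm); once the block lies, this is its end away from the stop. At the start the block's front face is 10 to 25 mm inside the tape, so the fallen block is 35 to 50 mm short of the stop.
- block_top (a point): The centre of the block's top face (40 x 70 mm), 110 mm from the foot; once the block lies, this is its leading end, towards the stop.
- cartridge_a: a brass cartridge valve 64 mm tall, foot 32 mm wide, standing beside the bay; origin at the centre of its underside. A bystander
- cartridge_b: a brass cartridge valve 64 mm tall, foot 32 mm wide, standing beside the bay; origin at the centre of its underside. A bystander
- sleeve: a stepped steel sleeve 45 mm tall, 32 mm wide, standing beside the bay; origin at the centre of its underside. A bystander
- dark_block: a small dark steel block 50 x 45 x 70 mm tall with ports, standing to the robot's right; origin at the centre of its underside. A bystander
- collar: a steel collar 48 mm wide, 18 mm high, to the robot's left; origin at the centre of its underside. A bystander
- oil: a white bottle with red cap, 52 mm wide, 120 mm tall, to the left; origin at the centre of its underside. A bystander
- gauge_pin: a steel gauge pin 50 mm tall with a 26 mm head, standing to the right; origin at the centre of its underside. A bystander
Things that resemble listed ones, but are neither listed nor needed, are in the scene too. Leave any pink look-alike of the block alone.

How it is judged (in metres and radians):
On the way:
1. the block lies inside the taped bay, ported face up, its top towards the stop (angle between block's own z axis and vertical between 1.52 and 1.62 rad and angle between block's own x axis and vertical above 3.05 rad and y of block_foot in the frame of bay between -0.032 and 0.032 m and y of block_top in the frame of bay between -0.032 and 0.032 m and x of block_foot in the frame of bay above -0.1 m), for 0.2 s.
At the end, for the whole second after the job is handed in: The block lies flat at rest, ported face up, inside the bay (it may overlap the tape but not cross it), its top end within 4 mm of the stop's face and square to it within 0.06 rad (all of step 1 and x of block_top in the frame of bay between 0.081 and 0.088 m and angle between the z axis of block and the x axis of bay, either way round below 0.06 rad and height (world z) of block_mid below 0.024 m and linear speed of block below 0.01 m/s); the robot touches nothing.
It fails at once if the block is lifted while it stands or tips (height (world z) of block_mid above 0.068 m).
It fails at once if the block is lifted after it has been laid down (angle between block's own z axis and vertical above 1.5 rad and height (world z) of block_mid above 0.034 m).
It fails at once if the block is laid down outside the tape (angle between block's own z axis and vertical above 1.5 rad and not (y of block_foot in the frame of bay between -0.032 and 0.032 m and y of block_top in the frame of bay between -0.032 and 0.032 m and x of block_foot in the frame of bay above -0.1 m)).
It fails at once if the block falls on its side or ported face down (angle between block's own z axis and vertical above 1.3 rad and angle between block's own x axis and vertical below 2.5 rad).
It fails at once if another part is moved more than 15 mm or knocked over (distance of any of cartridge_a, cartridge_b, sleeve, dark_block, collar, oil, gauge_pin from where it was at the start of the episode above 0.015 m or angle between any of cartridge_a, cartridge_b, sleeve, dark_block, collar, oil, gauge_pin's own z axis and vertical above 0.5 rad).
It also fails if it takes over 45 s, if anything falls off the work surface, if the arm or the gripper's body presses on something with over 40 N, if the wrist force passes 120 N, or if a joint passes its speed limit or range.

### The arm

A 6-joint arm with a two-finger parallel gripper is mounted at the origin on the work surface. World frame = base frame: x ahead of the robot, y to its left, z up, the work surface at z = 0. Lengths are in m, angles in degrees, forces in N, time in s.
With the tool pointing down it reaches from about 0.375 to 0.9 m from the base axis. Payload 3.1 kg.
Tool frame: the origin (TCP) lies at the very end of the fingers, on their centre line; the grasp point (between the pads) lies 19 mm behind it; z points along the fingers, y is the line along which they close (so a half turn about z gives the same grasp; the last joint's range is limited). The gripper opens to 85 mm and grips with 20 to 120 N. Pads are 22 mm wide; open, the fingers measure 114 mm over their backs; the gripper's body (76 mm by 85 mm) begins 54 mm behind the grasp point. The pads swing forward as they close: fully open they stand 13 mm farther back than shut.
Start: joints at [-81.159, 30.224, 82.088, -0, 67.689, -10.227], TCP at [0.204, -0.591, 0.231] pointing down, gripper open.
Joint ranges: [-176.69, 176.69], [-43.24, 126.21], [12.49, 139.97], [-82, 262], [0, 151.66], [-163.58, 163.58]. Speed limits (degrees/s): [159.86, 159.86, 180, 180, 180, 180].

### API

Orientations are given as [roll, pitch, yaw] about the fixed x, y, z axes, in that order (R = Rz(yaw) Ry(pitch) Rx(roll)).
In Python, from cell import ctrl gives the robot as it stands.
- The arm moves only by the tool servo_tool, never from a script. Its argument "deltas" is text: rows parted by semicolons, each of 4 numbers parted by spaces: the shift along the world's x, y, z in m, then the turn about the world's z in degrees. In form: x y z spin; .... A call has 1 to 5 rows; each row shifts and turns the commanded pose from where the row before left it; what a row does not reach is not made up. A row lasts 1/10 s, in which the tool goes at most 50 mm and 8.59 degrees, less where a joint would pass 70% of its speed; a pose out of reach is approached as far as the arm can. A call with a gripper value outside its range is refused whole. "jaw" is the gripper's target within -1 to 1 (fully open at 1, half-way at 0, shut at -1), set as the call begins (left out, the last holds). The fingers move at their own pace and stop on an object; "newtons" is the grip in N (left out, the last holds). Time passes only in rows, so rows that do not move let the fingers close. It gives the time, the measured TCP pose, the force, the opening and the grip force at its end, in the units of the state.
- ctrl.sense(): the state, without advancing time (a new reading comes with each control period).
- ctrl.read_camera(name): name is "side" or "top" or "wrist"; returns a dict with "pixels" (384x512x3 uint8, red, green, blue), "depth" (384x512 float32, m along the optical axis (not along the pixel's ray), 0 where there is no reading), "mtx" (3x3 intrinsics, pixels), "R" (3x3) and "t" (3): a world point X has camera coordinates R X + t; the wrist camera has in their place "hand_eye" (4x4, takes a point from camera to tool coordinates, whose origin is the TCP and whose axes are the flange's). Camera axes: x right, y down, z forward; pixel columns grow to the right and rows downward; lengths in m; the calibration is good to about 2 mm. A picture is of the moment at which its call begins: read the wrist's pose just before it.
- ctrl.close_job(): hands the job in; it is judged then, once.
The state is a dict: "t": time; "q": joint angles; "qd": joint speeds; "tau": joint torques, N m; "eef_pos": TCP position; "orientation": TCP orientation; "contact_force": force on the tool from outside, world axes, zero at the start; "wrist_torque": the same for the moment, N m; "grip_width": finger opening in m; "finger_force": force on a finger pad.
Only numpy, scipy, OpenCV 4.12 (cv2) and the standard library are available. Lean on these libraries where they do the work, as an engineer would, in place of code of your own. Each camera call takes 0.05 s, during which the arm holds its last target. There are 200 camera calls.

## Working session

There is one attempt and no reset: what is moved stays moved. The work goes in short steps, Python scripts to look and compute and a tool call to move; the robot and the scene stay as the last step left them, time stands still between calls to the robot, and variables do not carry over. Pictures are saved under pics/ and viewed, at most 10 in all, crops included, and the job is handed in when it is done.

Besides the shell and the picture viewer there is one more tool, called after "Call:" by a JSON object that holds its "op" and its "data". servo_tool: Moves the arm, as the interface text tells. Its arguments: {"type":"object","properties":{"deltas":{"type":"string"},"jaw":{"type":"number"},"newtons":{"type":"number"}},"required":["deltas"]}

```bash
mkdir -p pics; ls
python3 - <<'E'
from cell import ctrl
import cv2,numpy as np,pickle
d={}
for n in("top","side"):
    c=ctrl.read_camera(n); d[n]=c
    cv2.imwrite(f"pics/{n}0.png",c["pixels"][:,:,::-1]); print(n,c["mtx"].tolist(),c["R"].round(3).tolist(),c["t"])
pickle.dump(d,open("d0.pkl","wb"))
s=ctrl.sense();print(s)
E
```

```text
pics
top [[425.14560137423473, 0.0, 260.33635890122076], [0.0, 425.14560137423473, 188.71248171007693], [0.0, 0.0, 1.0]] [[0.007, -1.0, 0.001], [-0.976, -0.007, -0.216], [0.216, 0.001, -0.976]] [-0.01200917  0.58334839  1.23590978]
side [[400.876252166732, 0.0, 254.8920960417558], [0.0, 400.876252166732, 193.96432685601806], [0.0, 0.0, 1.0]] [[-0.835, -0.55, 0.004], [-0.423, 0.638, -0.643], [0.351, -0.539, -0.766]] [0.49612562 0.28530398 0.90243137]
{'t': 0.1, 'q': array([-8.11589282e+01,  3.02746253e+01,  8.21506959e+01,  9.86934816e-05,
        6.76885319e+01, -1.02275572e+01]), 'qd': array([-0.03925783, -0.06922984, -0.20915714,  0.03529   , -0.04065119,
       -0.01408267]), 'tau': array([ 1.69179493e-04, -4.43304133e+01, -1.78586286e+01, -3.19788378e-04,
        3.85724838e-03,  9.36288274e-06]), 'eef_pos': array([ 0.20411129, -0.59003959,  0.23041173]), 'orientation': array([-1.79887972e+02, -2.03052961e-02,  1.90685716e+01]), 'contact_force': array([ 1.00603341, -0.23816285, -0.25313247]), 'wrist_torque': array([ 0.04099167, -0.00371445,  0.0245338 ]), 'finger_force': 0.0, 'grip_width': 0.08550959185772472}
```

View pics/top0.png

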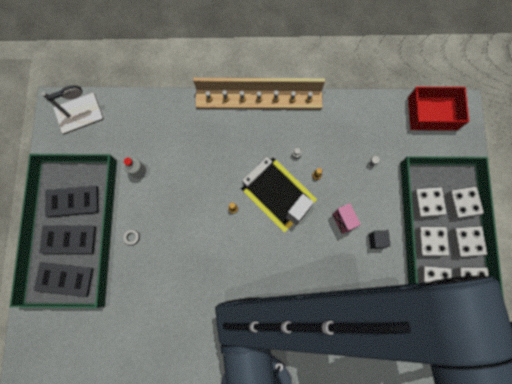

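View pics/side0.png

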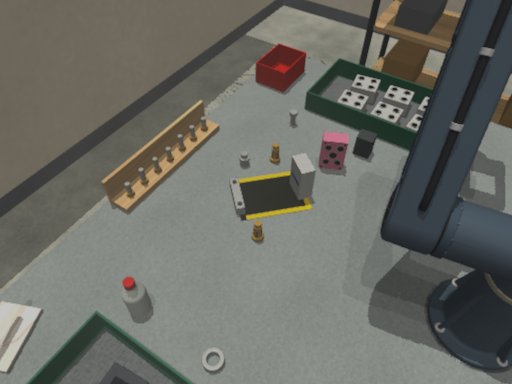

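Top view: bay from the stop bar at about (258,172) to the open end at about (300,212), with the block's white top at (300,207). Cartridges are at (318,173) and (233,208), sleeve at (297,153), pink look-alike at (347,218), dark block at (380,240). The side view confirms the layout (block at (302,175)). Now I'll measure.

```bash
cat > h.py <<'E'
import numpy as np,cv2
def cloud(c):
    v,u=np.mgrid[:384,:512]; z=c["depth"]; K=c["mtx"]
    p=np.stack([(u-K[0,2])/K[0,0]*z,(v-K[1,2])/K[1,1]*z,z],-1)
    P=(p-c["t"])@c["R"]; P[z==0]=np.nan; return P
def ray(c,uv,h):
    K=c["mtx"]; uv=np.atleast_2d(uv).astype(float)
    d=np.c_[(uv-K[:2,2])/[K[0,0],K[1,1]],np.ones(len(uv))]@c["R"]; o=-c["R"].T@c["t"]
    return (o+d*((h-o[2])/d[:,2])[:,None])
def rect(P):  # xy points -> min area rect, mm
    (cx,cy),(w,h),a=cv2.minAreaRect((P[:,:2]*1000).astype(np.float32))
    if w<h: w,h,a=h,w,a+90
    return dict(c=(round(cx,1),round(cy,1)),L=round(w,1),W=round(h,1),ang=round(a%180,1))
E
python3 - <<'E'
from h import *; import pickle
d=pickle.load(open("d0.pkl","rb"))
for n in("top","side"):
    c=d[n];P=cloud(c);hsv=cv2.cvtColor(c["pixels"],cv2.COLOR_RGB2HSV)
    X,Y,Z=P[...,0],P[...,1],P[...,2]
    roi=(X>.3)&(X<.75)&(Y>-.4)&(Y<.25)
    m=(hsv[...,0]>22)&(hsv[...,0]<36)&(hsv[...,1]>150)&(hsv[...,2]>90)&roi&(Z<.012)
    m=m.astype(np.uint8); vu=np.argwhere(m); R=ray(c,vu[:,::-1],0)
    print(n,"yellow",len(vu),rect(R))
    for nm,lo,hi in(("h110",.1,.12),("h22-36",.022,.036),("h58-80",.056,.08),("h40-56",.038,.055)):
        k,l,st,ce=cv2.connectedComponentsWithStats(((Z>lo)&(Z<hi)&roi).astype(np.uint8))
        for i in range(1,k):
            if st[i,4]>12: q=P[l==i]; print(" ",nm,st[i,4],ce[i].round(),rect(q),"z",np.median(q[:,2]).round(4))
c=d["top"]
im=cv2.resize(c["pixels"][140:260,220:400],(780,520),interpolation=cv2.INTER_CUBIC); cv2.imwrite("pics/crop1.png",im[:,:,::-1])
E
```

```text
top yellow 473 {'c': (578.6, -68.6), 'L': 185.2, 'W': 144.3, 'ang': 45.0}
  h110 335 [301. 207.] {'c': (520.5, -126.1), 'L': 70.2, 'W': 39.6, 'ang': 141.5} z 0.1114
  h110 351 [349. 216.] {'c': (493.9, -265.7), 'L': 69.8, 'W': 41.9, 'ang': 23.5} z 0.1108
  h22-36 46 [296. 153.] {'c': (711.4, -122.5), 'L': 29.3, 'W': 28.1, 'ang': 89.3} z 0.0321
  h22-36 264 [257. 171.] {'c': (650.0, 3.4), 'L': 110.4, 'W': 24.8, 'ang': 135.2} z 0.0312
  h22-36 23 [371. 241.] {'c': (432.6, -347.7), 'L': 50.1, 'W': 5.8, 'ang': 9.1} z 0.0292
  h58-80 30 [319. 170.] {'c': (643.2, -187.2), 'L': 16.0, 'W': 14.6, 'ang': 0.5} z 0.0647
  h58-80 29 [232. 205.] {'c': (533.5, 79.2), 'L': 16.1, 'W': 15.2, 'ang': 0.3} z 0.064
  h58-80 46 [340. 221.] {'c': (485.3, -248.1), 'L': 68.4, 'W': 2.2, 'ang': 24.5} z 0.0681
  h58-80 19 [292. 218.] {'c': (493.0, -105.0), 'L': 35.4, 'W': 1.7, 'ang': 50.1} z 0.0687
  h58-80 280 [381. 238.] {'c': (434.2, -369.4), 'L': 50.3, 'W': 46.3, 'ang': 1.9} z 0.0708
  h40-56 32 [297. 151.] {'c': (712.3, -122.6), 'L': 19.0, 'W': 18.4, 'ang': 93.4} z 0.0466
  h40-56 56 [375. 159.] {'c': (684.
[... 1698 characters left out ...]
{'c': (534.2, 81.7), 'L': 18.2, 'W': 15.0, 'ang': 123.4} z 0.0624
  h40-56 51 [293. 112.] {'c': (686.8, -363.3), 'L': 24.6, 'W': 22.6, 'ang': 121.6} z 0.0477
  h40-56 81 [364. 144.] {'c': (435.9, -362.7), 'L': 50.2, 'W': 44.6, 'ang': 3.1} z 0.047
  h40-56 34 [275. 150.] {'c': (643.7, -182.7), 'L': 20.4, 'W': 16.6, 'ang': 20.2} z 0.0463
  h40-56 31 [243. 153.] {'c': (712.1, -118.1), 'L': 21.3, 'W': 14.8, 'ang': 123.7} z 0.0437
  h40-56 97 [332. 157.] {'c': (488.3, -245.6), 'L': 68.2, 'W': 8.2, 'ang': 23.7} z 0.046
  h40-56 100 [300. 183.] {'c': (524.9, -106.7), 'L': 79.3, 'W': 37.0, 'ang': 172.2} z 0.0466
  h40-56 40 [257. 228.] {'c': (531.7, 85.9), 'L': 20.6, 'W': 11.3, 'ang': 28.0} z 0.0476
```

View pics/crop1.png

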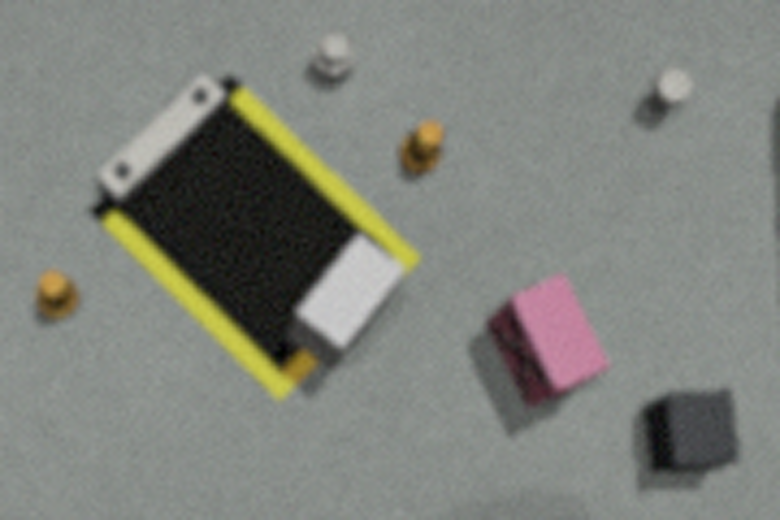

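The crop shows the stop bar at upper left, the two tape sides, and the block astride the lower-right tape. The two views agree and the sizes match (block 70x40 at z 0.11, stop 110x24, tape 185x148).

- Bay centre is about (0.5824, -0.063), with x at 45.2°.
- Block is about (0.5211, -0.1245), with x at 51.4°. It is 18 mm inside the tape, as expected.

I'll approach with the fingers partly open and the finger line parallel to the face, to make a two-point push.

Call:
{"op": "servo_tool", "data": {"deltas": "0.0187 0.028 0 2.15; 0.0187 0.028 0 2.15; 0.0187 0.028 0 2.15; 0.0187 0.028 0 2.15; 0.0187 0.028 0 2.15", "jaw": -0.2, "newtons": 40}}

```text
t: 0.6
eef_pos: [0.2981, -0.4492, 0.2309]
orientation: [-179.9, -0.0, 29.9]
contact_force: [-0.3, -0.5, 0.1]
grip_width: 0.0346
finger_force: 0.0
```

Call:
{"op": "servo_tool", "data": {"deltas": "0.0187 0.028 0 2.15; 0.0187 0.028 0 2.15; 0.0187 0.028 0 2.15; 0.0187 0.028 0 2.15; 0.0187 0.028 0 2.15"}}

```text
t: 1.1
eef_pos: [0.3916, -0.3092, 0.231]
orientation: [-180.0, -0.0, 40.6]
contact_force: [-0.0, -0.9, 0.2]
grip_width: 0.034
finger_force: 0.0
```

Call:
{"op": "servo_tool", "data": {"deltas": "0.0187 0.028 0 2.15; 0.0187 0.028 0 2.15; 0.0187 0.028 0 2.15; 0.0187 0.028 0 2.15; 0 0 0 0"}}

```text
t: 1.6
eef_pos: [0.4671, -0.1954, 0.231]
orientation: [-179.9, -0.1, 49.4]
contact_force: [-0.4, -0.1, 0.1]
grip_width: 0.034
finger_force: 0.0
```

Call:
{"op": "servo_tool", "data": {"deltas": "0.004 0.0085 -0.035 2; 0 0 -0.035 0; 0 0 -0.035 0; 0 0 -0.034 0; 0 0 0 0"}}

```text
t: 2.1
eef_pos: [0.4668, -0.189, 0.0885]
orientation: [-179.4, 0.1, 51.1]
contact_force: [-0.2, 1.4, 0.6]
grip_width: 0.0342
finger_force: 0.0
```

Call:
{"op": "servo_tool", "data": {"deltas": "0.0062 0.0078 0 0; 0.0062 0.0078 0 0; 0.0062 0.0078 0 0; 0.0031 0.0039 0 0; 0.0031 0.0039 0 0"}}

```text
t: 2.6
eef_pos: [0.4958, -0.1585, 0.0934]
orientation: [179.9, -0.0, 51.2]
contact_force: [0.7, 0.3, -0.6]
grip_width: 0.034
finger_force: 0.0
```

Run:
```python
from cell import ctrl
import cv2,numpy as np
a=[]
c=ctrl.read_camera("side")["pixels"][110:230,220:370]; t=ctrl.read_camera("top")["pixels"][150:270,230:380]
im=np.hstack([c,t]); cv2.imwrite("pics/p2.png",cv2.resize(im,(800,320),interpolation=cv2.INTER_CUBIC)[:,:,::-1])
s=ctrl.sense();print(s["eef_pos"],s["contact_force"])
```

```text
[ 0.49545306 -0.15839582  0.09288947] [-0.05067879 -0.7949478   0.27746624]
```

View pics/p2.png

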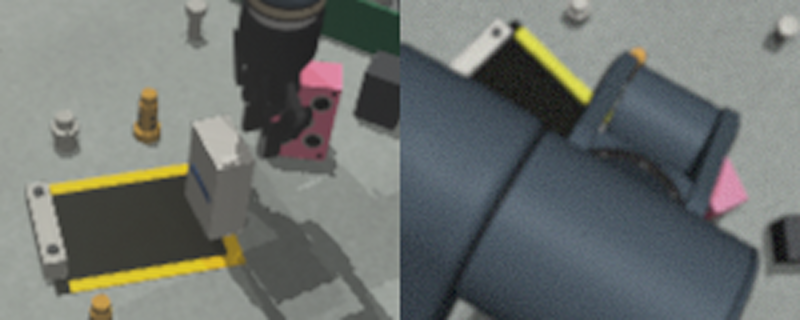

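The side view (left half) shows the fingers just behind the ported face, with their tips slightly below the block's top edge, at about (270,135). They're well placed, so I'll push slowly.

Call:
{"op": "servo_tool", "data": {"deltas": "0.0025 0.0031 0 0; 0.0025 0.0031 0 0; 0.0025 0.0031 0 0; 0.0025 0.0031 0 0; 0.0025 0.0031 0 0"}}

```text
t: 3.2
eef_pos: [0.5073, -0.1434, 0.0923]
orientation: [-180.0, 0.0, 51.2]
contact_force: [-1.1, -0.8, 2.1]
grip_width: 0.0344
finger_force: 0.7
```

Call:
{"op": "servo_tool", "data": {"deltas": "0.0025 0.0031 0 0; 0.0025 0.0031 0 0; 0.0025 0.0031 0 0; 0.0025 0.0031 0 0; 0.0025 0.0031 0 0"}}

```text
t: 3.7
eef_pos: [0.5201, -0.1276, 0.0923]
orientation: [180.0, -0.0, 51.2]
contact_force: [0.2, 0.7, 0.8]
grip_width: 0.034
finger_force: 0.1
```

Run:
```python
from cell import ctrl
import cv2,numpy as np
c=ctrl.read_camera("side")["pixels"][110:230,200:350]
cv2.imwrite("pics/p3.png",cv2.resize(c,(500,400),interpolation=cv2.INTER_CUBIC)[:,:,::-1])
s=ctrl.sense();print(s["eef_pos"],s["contact_force"])
```

```text
[ 0.52047916 -0.12719907  0.09226385] [0.76204453 1.24695422 0.24935029]
```

View pics/p3.png

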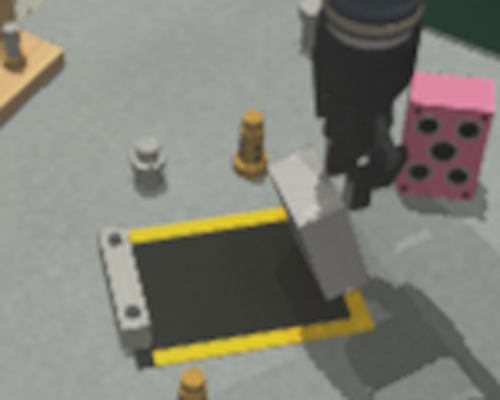

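The block is tilted about 18° towards the stop and pivoting on its front foot edge at about (345,290). It's near its tipping point, so I'll push a little more.

Call:
{"op": "servo_tool", "data": {"deltas": "0.0025 0.0031 0 0; 0.0025 0.0031 0 0; 0.0025 0.0031 0 0; 0 0 0 0; 0 0 0 0"}}

```text
t: 4.25
eef_pos: [0.5273, -0.1185, 0.0923]
orientation: [-180.0, 0.0, 51.2]
contact_force: [1.0, 0.4, -0.3]
grip_width: 0.0342
finger_force: 0.0
```

Call:
{"op": "servo_tool", "data": {"deltas": "0 0 0 0; -0.012 -0.015 0 0; -0.012 -0.015 0 0; -0.012 -0.015 0 0; -0.012 -0.015 0 0"}}

```text
t: 4.75
eef_pos: [0.4788, -0.1793, 0.0924]
orientation: [180.0, 0.0, 51.2]
contact_force: [-0.3, 0.3, 0.1]
grip_width: 0.0341
finger_force: 0.0
```

```bash
cat > meas.py <<'E'
from cell import ctrl
from h import *
c=ctrl.read_camera("side");P=cloud(c);X,Y,Z=P[...,0],P[...,1],P[...,2]
cv2.imwrite("pics/last.png",cv2.resize(c["pixels"][110:230,200:350],(500,400),interpolation=cv2.INTER_CUBIC)[:,:,::-1])
a=np.radians(45.2);ex=np.array([np.cos(a),np.sin(a)]);ey=np.array([-ex[1],ex[0]]);o=np.array([.5824,-.063])
D=P[...,:2]-o; bx,by=D@ex,D@ey
m=(Z>.033)&(Z<.05)&(bx>-.12)&(bx<.09)&(abs(by)<.07)
k,l,st,ce=cv2.connectedComponentsWithStats(m.astype(np.uint8)); i=1+np.argmax(st[1:,4]); m=l==i
r=rect(P[m]); cc=np.array(r["c"])/1000-o
print(r,"z",np.median(Z[m]).round(4),"bay c",(cc@ex*1000).round(1),(cc@ey*1000).round(1),"rel ang",round(r["ang"]-45.2,1))
g=(Z>.024)&(Z<.033)&(bx>.075)&(bx<.12)&(abs(by)<.07); r=rect(P[g]); cc=np.array(r["c"])/1000-o
print("stop",r,(cc@ex*1000).round(1))
s=ctrl.sense();e=s["eef_pos"][:2]-o;print("tcp",s["eef_pos"].round(4),"bay",(e@ex*1000).round(1),(e@ey*1000).round(1),s["contact_force"].round(1))
E
python3 meas.py
```

```text
{'c': (569.3, -63.6), 'L': 111.0, 'W': 74.5, 'ang': 51.6} z 0.0392 bay c -9.7 8.9 rel ang 6.4
stop {'c': (651.1, 6.8), 'L': 110.9, 'W': 24.0, 'ang': 135.5} 97.9
tcp [ 0.4772 -0.181   0.0922] bay -157.9 -8.5 [-0.9 -0.4  0.4]
```

View pics/last.png

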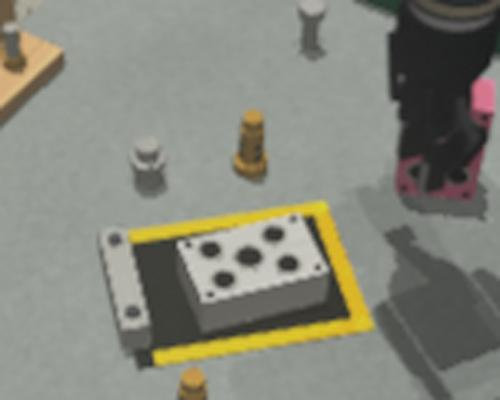

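The block lies ported face up inside the tape, at bay centre (-10, 9) and rotated +6.3°. Its foot end is about 64 mm behind the bay centre. I'll bring the fingers behind the foot, square to the bay.

Call:
{"op": "servo_tool", "data": {"deltas": "0.012 0.0215 0 -3; 0.012 0.0215 0 -3; 0 0 -0.025 0; 0 0 -0.025 0; 0 0 -0.02 0"}}

```text
t: 5.3
eef_pos: [0.5034, -0.1353, 0.0214]
orientation: [180.0, -0.0, 45.2]
contact_force: [0.7, -0.6, 0.1]
grip_width: 0.0341
finger_force: 0.0
```

Call:
{"op": "servo_tool", "data": {"deltas": "0 0 -0.01 0; 0 0 0 0; 0.0035 0.0035 0 0; 0.0035 0.0035 0 0; 0.0035 0.0035 0 0"}}

```text
t: 5.8
eef_pos: [0.5148, -0.1251, 0.0133]
orientation: [179.9, -0.0, 45.2]
contact_force: [-1.1, 0.0, -0.3]
grip_width: 0.034
finger_force: 0.0
```

Call:
{"op": "servo_tool", "data": {"deltas": "0.0035 0.0035 0 0; 0.0035 0.0035 0 0; 0.0035 0.0035 0 0; 0.0028 0.0028 0 0; 0.0028 0.0028 0 0"}}

```text
t: 6.3
eef_pos: [0.5274, -0.1087, 0.0124]
orientation: [-179.7, 0.2, 45.3]
contact_force: [-5.4, -3.7, 5.4]
grip_width: 0.0339
finger_force: 3.3
```

```bash
python3 meas.py
```

```text
{'c': (571.9, -64.8), 'L': 125.7, 'W': 74.8, 'ang': 48.7} z 0.039 bay c -8.7 6.2 rel ang 3.5
stop {'c': (651.6, 6.4), 'L': 111.7, 'W': 23.7, 'ang': 135.5} 98.0
tcp [ 0.5279 -0.1083  0.0124] bay -70.5 6.7 [-4.7 -2.6  3.3]
```

Call:
{"op": "servo_tool", "data": {"deltas": "0.0025 0.0025 0 0; 0.0025 0.0025 0 0; 0.0025 0.0025 0 0; 0.0025 0.0025 0 0; 0 0 0 0"}}

```text
t: 6.85
eef_pos: [0.5385, -0.0986, 0.0123]
orientation: [-179.8, 0.1, 45.2]
contact_force: [-3.3, -1.4, 2.4]
grip_width: 0.034
finger_force: 1.9
```

```bash
python3 meas.py
```

```text
{'c': (582.7, -57.1), 'L': 127.0, 'W': 74.1, 'ang': 45.5} z 0.0392 bay c 4.4 3.9 rel ang 0.3
stop {'c': (651.7, 6.2), 'L': 111.9, 'W': 23.7, 'ang': 135.3} 97.9
tcp [ 0.5385 -0.0986  0.0122] bay -56.2 6.0 [-3.6 -1.4  2.1]
```

View pics/last.png

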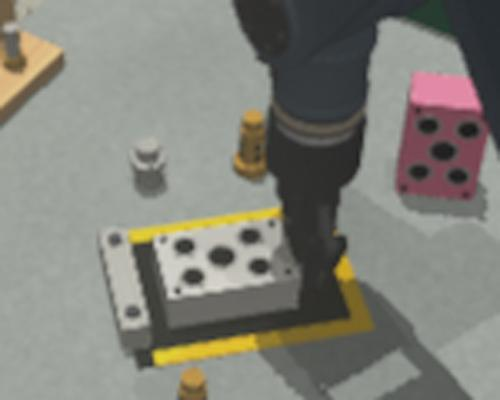

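The block is now square to the stop, with a gap of about 18 mm between its leading end (about x 160) and the bar (about x 145). I'll keep pushing, in finer steps near the end.

Call:
{"op": "servo_tool", "data": {"deltas": "0.0021 0.0021 0 0; 0.0021 0.0021 0 0; 0.0021 0.0021 0 0; 0.0021 0.0021 0 0; 0.0014 0.0014 0 0"}}

```text
t: 7.4
eef_pos: [0.5492, -0.0894, 0.0122]
orientation: [-180.0, 0.1, 45.2]
contact_force: [-3.8, -4.0, 1.4]
grip_width: 0.0343
finger_force: 2.5
```

Call:
{"op": "servo_tool", "data": {"deltas": "0.0007 0.0007 0 0; 0.0007 0.0007 0 0; 0.0007 0.0007 0 0; 0.0007 0.0007 0 0; 0 0 0 0"}}

```text
t: 7.9
eef_pos: [0.5522, -0.0867, 0.0122]
orientation: [-180.0, 0.0, 45.2]
contact_force: [-4.5, -3.6, 1.0]
grip_width: 0.0343
finger_force: 3.0
```

```bash
python3 meas.py
```

```text
{'c': (600.3, -41.2), 'L': 115.2, 'W': 72.8, 'ang': 45.4} z 0.039 bay c 28.1 2.7 rel ang 0.2
stop {'c': (647.9, 3.9), 'L': 111.1, 'W': 32.5, 'ang': 135.2} 93.6
tcp [ 0.5522 -0.0867  0.0122] bay -38.1 4.8 [-3.8 -5.5  1.1]
```

Call:
{"op": "servo_tool", "data": {"deltas": "0.0007 0.0007 0 0; 0.0007 0.0007 0 0; 0 0 0 0"}}

```text
t: 8.25
eef_pos: [0.5522, -0.0867, 0.0123]
orientation: [-179.9, 0.2, 45.2]
contact_force: [-8.4, -10.2, 2.3]
grip_width: 0.0343
finger_force: 6.7
```

Call:
{"op": "servo_tool", "data": {"deltas": "0.0007 0.0007 0 0; 0.0007 0.0007 0 0; 0 0 0 0"}}

```text
t: 8.55
eef_pos: [0.5522, -0.0866, 0.0123]
orientation: [-179.9, 0.4, 45.3]
contact_force: [-12.3, -17.3, 4.2]
grip_width: 0.0343
finger_force: 10.3
```

Call:
{"op": "servo_tool", "data": {"deltas": "0.0007 0.0007 0 0; 0 0 0 0"}}

```text
t: 8.75
eef_pos: [0.5522, -0.0866, 0.0123]
orientation: [-179.8, 0.5, 45.3]
contact_force: [-15.0, -20.6, 6.0]
grip_width: 0.0343
finger_force: 12.1
```

The TCP has stalled and the force is up to 25 N, so the block is flush against the stop. I'll back off, rise, and check with a clear view.

Call:
{"op": "servo_tool", "data": {"deltas": "-0.004 -0.004 0 0; -0.008 -0.008 0 0; -0.012 -0.012 0 0; -0.012 -0.012 0.005 0; 0 0 0.03 0"}}

```text
t: 9.25
eef_pos: [0.5162, -0.1192, 0.0451]
orientation: [-179.6, 0.1, 45.0]
contact_force: [-0.4, 0.0, 1.4]
grip_width: 0.0341
finger_force: 0.0
```

Call:
{"op": "servo_tool", "data": {"deltas": "0 0 0.04 0; 0 0 0.04 0; 0 0 0.04 0; -0.02 -0.02 0 0; 0 0 0 0"}}

```text
t: 9.75
eef_pos: [0.4989, -0.1403, 0.1687]
orientation: [179.9, -0.0, 45.1]
contact_force: [0.2, 0.3, -0.1]
grip_width: 0.0345
finger_force: 0.0
```

```bash
python3 meas.py
```

```text
{'c': (603.3, -39.6), 'L': 112.5, 'W': 73.6, 'ang': 45.6} z 0.039 bay c 31.3 1.7 rel ang 0.4
stop {'c': (647.9, 2.4), 'L': 111.4, 'W': 34.5, 'ang': 135.5} 92.6
tcp [ 0.4992 -0.1395  0.1679] bay -112.9 5.1 [ 0.3  0.1 -0. ]
```

View pics/last.png

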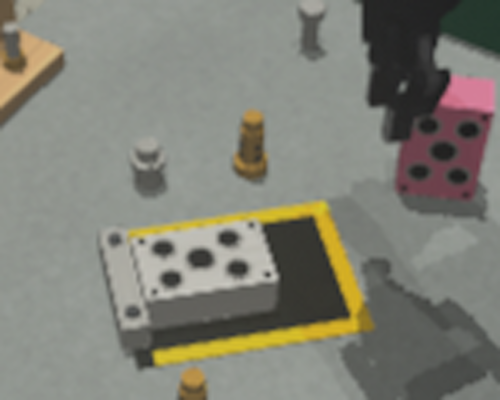

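The block lies ported face up with its leading end against the bar (at about (135,265)) and is square to within 0.5°. The robot is clear and the other parts in view haven't moved.

```bash
python3 -c "
from cell import ctrl
print(ctrl.close_job())"
```

```text
the job is handed in; nothing more can be done
None
```

The block was tipped over, slid flush and square (within about 0.5°) against the steel stop with its ported face up, and the job is handed in; `close_job` returned no verdict.

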